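Fit a change gear on the splined spindle of the bag sealer and hold it home

ROBOT

A 6-joint arm with a two-finger parallel gripper is mounted at the origin on a cart in front of the work surface, level with it; the furniture and walls round the work are solid. World frame = base frame: x ahead of the robot, y to its left, z up, the work surface at z = 0. Lengths are in mm, angles in rad, forces in N, time in s.
With the tool pointing down it reaches from about 400 to 925 mm from the base axis. Payload 12.5 kg.
Tool frame: the origin (TCP) lies on the front face of the gripper's body, between the roots of the fingers; the fingertips stand 78 mm ahead of it and the grasp point (between the pads) lies 59 mm ahead of it (env.nose_length is the distance from the TCP to the fingertips, in mm); z points along the fingers, y is the line along which they close (so a half turn about z gives the same grasp; the last joint's range is limited). The gripper opens to 95 mm and grips with 3 to 60 N. Pads are 20 mm wide; open, the fingers measure 119 mm over their backs; the gripper's body (75 mm by 180 mm) begins 59 mm behind the grasp point.
Start: joints at [1.106, 0.491, 1.559, -0, 1.092, -0.106], TCP at [219.451, 585.217, 292.261] pointing down, gripper open.
Joint ranges: [-3.1, 3.1], [-0.84, 2.19], [0.05, 2.79], [-1.13, 4.28], [0.06, 2.93], [-2.69, 2.69]. Speed limits (rad/s): [2.22, 2.22, 2.79, 3.14, 3.14, 3.14].

INTERFACE

Orientations are given as [roll, pitch, yaw] about the fixed x, y, z axes, in that order (R = Rz(yaw) Ry(pitch) Rx(roll)).
In Python, from cell import env gives the robot as it stands.
- The arm moves only by the tool jog_arm, never from a script. Its argument "motion" is a list of rows, each a list of 7 numbers: the turn, a rotation vector about the tool's x, y, z in degrees, then the shift along the tool's x, y, z in mm, then the finger opening in mm, from 0 to 95.1. In form: [[wx, wy, wz, x, y, z, hand], ...]. A call has 1 to 10 rows; each row shifts and turns the commanded pose from where the row before left it, along the tool's axes as they then stand; what a row does not reach is not made up. A row lasts 1/8 s, in which the tool goes at most 62.5 mm and 10.7 degrees, less where a joint would pass 70% of its speed; a pose out of reach is approached as far as the arm can. A call is refused whole if a number of a shift passes 62.5 or a number of a turn 10.7, either way. A call with a gripper value outside its range is refused whole. The fingers move at their own pace and stop on an object; the grip force is fixed at half the most. Time passes only in rows, so rows that do not move let the fingers close. It gives the time, the measured TCP pose, the force, the opening and the grip force at its end, in the units of the state.
- env.state(): the state, without advancing time (a new reading comes with each control period).
- env.read_camera(name): name is "side" or "top"; returns a dict with "color" (420x560x3 uint8, red, green, blue), "z_map" (420x560 float32, mm along the optical axis (not along the pixel's ray), 0 where there is no reading), "camera_matrix" (3x3 intrinsics, pixels), "k1" (the pictures are not rectified: a ray, as slopes to the right and down, at radius r is drawn at 1 + k1 r^2 times it, then the intrinsics apply), "world_to_cam" (4x4, takes a point from world to camera coordinates). Camera axes: x right, y up, looking along -z (the intrinsics and any distortion apply to the point x, -y, -z); pixel columns grow to the right and rows downward; lengths in mm; the calibration is good to about 2 mm. A picture is of the moment at which its call begins.
- env.job_done(): hands the job in; it is judged then, once.
Trained networks look in the newest picture that a camera, given by its name, has taken for a name from the list of things; names that differ only in an ending like _2 or _b are one class to them, and where a whole thing is asked for, a point or a joint stands for the part that bears it (a point fixed in the world has none). Each returns a list of dicts, best first, with "score" (0 to 1); they miss things now and then, are a little off and sometimes report something else, mostly with a low value. They report only what shows in the picture. A call takes as long as a camera call. They do not tell look-alikes from the thing itself.
- env.recognise(camera, thing): "location" ([column, row] in pixels, amid what is visible of it).
The state is a dict: "t": time; "joints": joint angles; "qvel": joint speeds; "tau": joint torques, N m; "eef_pos": TCP position; "tcp_rot": TCP orientation; "ft_force": force on the tool from outside, world axes, zero at the start; "moment": the same for the moment, N m; "opening": opening from 0.0 (shut) to 1.0 (fully open); "grip_force": force on a finger pad.
Only numpy, scipy, OpenCV 4.12 (cv2) and the standard library are available. Lean on these libraries where they do the work, as an engineer would, in place of code of your own. Each camera call takes 0.05 s, during which the arm holds its last target. There are 200 camera calls.

TASK

The drive gear of the bag sealer has to be changed. First swing the guard cover open (there is a bar on its front to lift it by) until it stands upright or leans back, then take the larger of the two change gears and put it on the splined spindle, turning it until the splines mesh, and slide it down against the spring collar until it is fully home. Finish while still pressing it down there, so that I can snap the clip into the groove above it; leave the smaller gear and the other things lying about where they are.

Things in the scene. Friction and masses are not known exactly. Their poses are not given: they have to be found in the camera images.
- sealer: bench-top bag sealer, fixed: grey housing 186 x 250 mm; origin at the centre of its underside, x to its back, y to its left. Left part: gear bay, deck 80 mm up, rim 100 mm up (x -78 to 92, y -55 to 125 mm), spindle at (-22, 62), fixed idler gear at (0, -10), 51 mm wide, top 26 mm above the deck; all else in it under 15 mm. Right part: console 108 mm high, dial up to 123 mm
- cover (a joint): guard cover over the bay, white sheet-metal cap 170 x 180 x 43 mm hinged along the back rim: 0 closed, grows as its front swings up and back, stop at 1.75 rad. Friction hinge (0.45 N m): stays where it is left; lifting by the bar takes about 4 N. Upright it reaches 270 mm above the table, 114 mm behind the spindle, its side walls 43 mm forward of that
- cover_handle (a point): middle of the round steel bar along the cover's front, 10 mm thick, its straight part 94 mm long along the cover's y, its axis 40 mm in front of the cover's front wall and 13 mm below its top; turns with the cover
- cover_hinge (a point): middle of the cover's hinge line, which runs along the sealer's y; the bar lies 210 mm in front of it and 30 mm above it when closed
- spindle (a joint): turn of the upright spindle about z, rad; at 0 its four splines point along the sealer's x and y. Held stiffly by the motor (0.5 N m)
- spindle_nose (a point): top of the spindle, on its axis, 134 mm above the table; its x and y axes point along splines. From the top: a plain round nose 15 mm thick and 14 mm long (tapered tip, clip groove 4 to 6 mm below the top), below it four splines 5 mm wide, 24 mm across
- seat (a point): on the spindle's axis at the level of the fixed shoulder ring on which the underside of a gear rests when fully home (88 mm above the table, 46 mm below the spindle's top)
- collar (a joint): steel spring collar 38 mm across round the spindle's foot: 0 up (standing 6 mm above the shoulder), 0.006 m pressed flush with the shoulder. Its spring pushes up with 5 N at 0 and 11 N at 0.006, more than a gear weighs, so a gear that is let go rises 6 mm
- gear_large: larger steel change gear, 77 mm wide, rim 12 mm thick, 0.24 kg; origin at the centre of its underside, z up its axis. On the rim a hub, 42 mm round with two flats 33 mm apart facing its +y and -y, top 40 mm above the underside. Through bore with four slots along x and y for the splines (1 mm play, some 6 degrees either way, fits at every quarter turn; else it stops on the splines 32 mm above home)
- gear_small: the smaller change gear, 60 mm across, otherwise alike; stays where it lies
- bulldog_clip: black bulldog clip, bystander
- cards_b: banded bundle of printed cards, bystander
- label_roll: roll of white labels, bystander
- tape_roll_c: roll of brown packing tape, bystander
- marker_black: marker pen, bystander
- sanitiser: blue spray bottle, bystander
Not all that is in view belongs to the job. What is shaped like the gear_large but blue is not meant.

How it is judged (in metres and radians):
On the way, in this order (a step that is already met when the one before it is completed fails the run):
1. the guard cover is swung open to upright (value of joint cover above 1.5 rad), for 0.2 s.
2. the larger gear is lifted off the table (height (world z) of gear_large above 0.03 m and contact force between the fingers and gear_large above 1 N), for 0.2 s.
3. its splines have meshed with the spindle's and it slides down (z of gear_large in the frame of seat below 0.024 m and horizontal distance between gear_large and seat below 0.003 m), for 0.1 s.
At the end, for the whole second after the job is handed in: the larger gear is level on the spindle, splines meshed, underside within 2 mm of the shoulder and 3 mm of the axis, the collar pressed down over 4 of its 6 mm, the robot pressing on it (over 2 N) through the last second, the cover still open past 1.5 rad (z of gear_large in the frame of seat below 0.002 m and horizontal distance between gear_large and seat below 0.003 m and angle between gear_large's own z axis and vertical below 0.08 rad and value of joint collar above 0.004 m and contact force between any of the fingers, the arm and gear_large above 2 N and value of joint cover above 1.5 rad); the arm keeps its last pose, push and grip.
It fails at once if the smaller gear is moved more than 3 cm (distance of gear_small from where it was at the start of the episode above 0.03 m).
It fails at once if something lying about is moved more than 4 cm (distance of any of bulldog_clip, cards_b, label_roll, tape_roll_c, marker_black, sanitiser from where it was at the start of the episode above 0.04 m).
It also fails if it takes over 61 s, if anything falls off the work surface, if the arm or the gripper's body presses on something with over 40 N, if the wrist force passes 120 N, or if a joint passes its speed limit or range.

## Working session

There is one attempt and no reset: what is moved stays moved. The work goes in short steps, Python scripts to look and compute and a tool call to move; the robot and the scene stay as the last step left them, time stands still between calls to the robot, and variables do not carry over. Pictures are saved under pics/ and viewed, at most 10 in all, crops included, and the job is handed in when it is done.

Besides the shell and the picture viewer there is one more tool, called after "Call:" as name(argument=value, ...), one argument or row to a line, values as JSON. jog_arm: Moves the arm, as the interface text tells. Its arguments: {"type":"object","properties":{"motion":{"type":"array"}},"required":["motion"]}

```bash
mkdir -p pics; cat > h.py <<'E'
import numpy as np, cv2
from cell import env
def shot(n):
    return env.read_camera(n)
def unproj(c,px,z=None):
    K=np.array(c["camera_matrix"]);u,v=px
    xd=(u-K[0,2])/K[0,0];yd=(v-K[1,2])/K[1,1]
    s=cv2.undistortPoints(np.array([[[u,v]]],float),K,np.array([c["k1"],0,0,0.]))[0,0]
    if z is None:
        z=c["z_map"][int(round(v)),int(round(u))]
    p=np.array([s[0]*z,-s[1]*z,-z,1])
    return (np.linalg.inv(c["world_to_cam"])@p)[:3]
def cloud(c):
    K=np.array(c["camera_matrix"]);h,w=c["z_map"].shape
    uu,vv=np.meshgrid(np.arange(w),np.arange(h))
    s=cv2.undistortPoints(np.stack([uu,vv],-1).reshape(-1,1,2).astype(float),K,np.array([c["k1"],0,0,0.]))[:,0]
    z=c["z_map"].reshape(-1)
    p=np.stack([s[:,0]*z,-s[:,1]*z,-z,np.ones_like(z)],1)
    return (p@np.linalg.inv(c["world_to_cam"]).T)[:,:3].reshape(h,w,3)
E
python3 - <<'E'
from h import *
for n in("side","top"):
    c=shot(n);cv2.imwrite(f"pics/{n}0.png",c["color"][:,:,::-1])
    print(n,np.linalg.inv(c["world_to_cam"]).round(2).tolist(),c["k1"])
    P=cloud(c)
    for t in["gear_large","gear_small","cover_handle","cover","sealer","spindle_nose","bulldog_clip","cards_b","label_roll","tape_roll_c","marker_black","sanitiser"]:
        for d in env.recognise(n,t)[:4]:
            u,v=d["location"];print(t,round(d["score"],2),[int(u),int(v)],P[int(v),int(u)].round())
E
```

```text
side [[-1.0, -0.04, 0.02, 573.95], [0.04, -0.66, 0.75, 933.79], [-0.01, 0.75, 0.66, 817.88], [0.0, 0.0, 0.0, 1.0]] -0.11060159098559118
gear_large 0.91 [379, 301] [338. 359.  35.]
gear_large 0.64 [258, 299] [594. 335.  29.]
gear_large 0.48 [207, 292] [709. 295.   8.]
gear_small 0.88 [327, 302] [448. 354.  33.]
cover_handle 0.98 [274, 188] [549. 106. 147.]
cover 0.82 [276, 189] [545. 111. 148.]
sealer 0.75 [278, 198] [542. 147. 151.]
bulldog_clip 0.52 [349, 258] [376. 210.   9.]
cards_b 0.88 [190, 254] [756. 188.  20.]
label_roll 0.78 [212, 291] [693. 318.  40.]
tape_roll_c 0.59 [190, 209] [777.  -0.  -2.]
marker_black 0.95 [303, 338] [505. 427.  14.]
sanitiser 0.66 [325, 301] [452. 351.  34.]
sanitiser 0.64 [192, 149] [ 769. -128.  108.]
top [[-0.02, 0.99, -0.11, 434.67], [-1.0, -0.02, -0.0, 118.13], [-0.01, 0.11, 0.99, 1080.45], [0.0, 0.0, 0.0, 1.0]] -0.007426799641290025
gear_large 0.9 [198, 299] [330. 347.  -1.]
gear_large 0.69 [211, 201] [586. 305.  37.]
gear_small 0.7 [202, 257] [440. 335.   6.]
cover_handle 0.83 [304, 213] [537.  68. 146.]
cover 0.75 [302, 207] [551.  72. 150.]
sealer 0.82 [314, 219] [522.  45. 150.]
bulldog_clip 0.18 [171, 232] [508. 415.  16.]
cards_b 0.69 [253, 139] [754. 193.  24.]
label_roll 0.68 [212, 157] [713. 309.   0.]
tape_roll_c 0.77 [317, 123] [796.  19.  21.]
marker_black 0.53 [168, 233] [506. 424.  12.]
marker_black 0.22 [303, 212] [539.  70. 152.]
sanitiser 0.79 [392, 117] [ 756. -143.  169.]
sanitiser 0.67 [305, 212] [539.  66. 152.]
sanitiser 0.44 [250, 139] [755. 202.  23.]
```

```bash
python3 -c "
from cell import env;print(env.state())"
```

```text
{'t': 1.3, 'joints': array([ 1.10637777e+00,  4.90902376e-01,  1.55892389e+00,  4.02873838e-05,
        1.09172740e+00, -1.05593618e-01]), 'qvel': array([-0.00015933,  0.00024628,  0.00177082, -0.00015674,  0.00015392,
       -0.0007031 ]), 'tau': array([-2.44200768e-03, -6.12481642e+01, -2.58430874e+01,  6.90731546e-02,
        4.47041681e-02, -4.23024278e-05]), 'eef_pos': array([219.45052151, 585.20199243, 292.25122797]), 'tcp_rot': array([ 3.14155011e+00, -3.14438986e-05,  2.78274915e+00]), 'ft_force': array([-0.28405356, -0.47001562, -0.08941753]), 'moment': array([-0.01898913,  0.01961308, -0.00535674]), 'grip_force': 0.0, 'opening': 1.0002096993051186}
```

```bash
python3 - <<'E'
import cv2,numpy as np
a=cv2.imread("pics/side0.png")
cv2.imwrite("pics/side_c.png",cv2.resize(a[110:360,150:420],None,fx=2.4,fy=2.4,interpolation=2)[:600,:800])
a=cv2.imread("pics/top0.png")
cv2.imwrite("pics/top_c.png",cv2.resize(a[90:330,130:430],None,fx=2.5,fy=2.5,interpolation=2))
E
```

```text
(no output)
```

View pics/side_c.png

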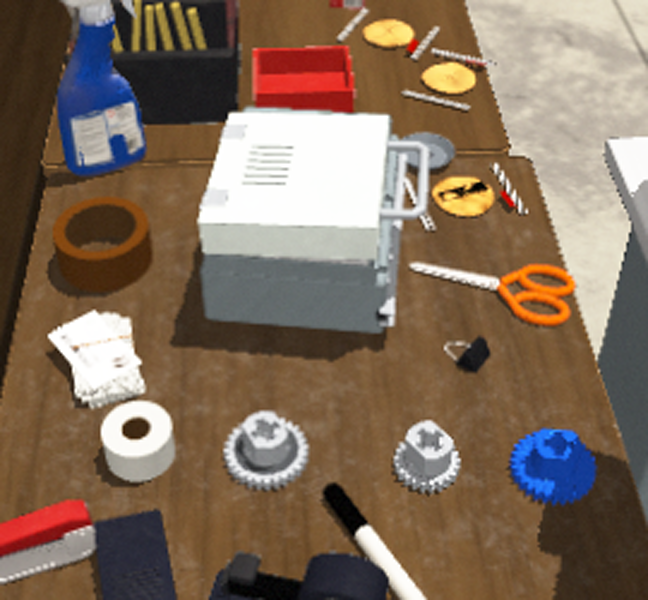

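View pics/top_c.png

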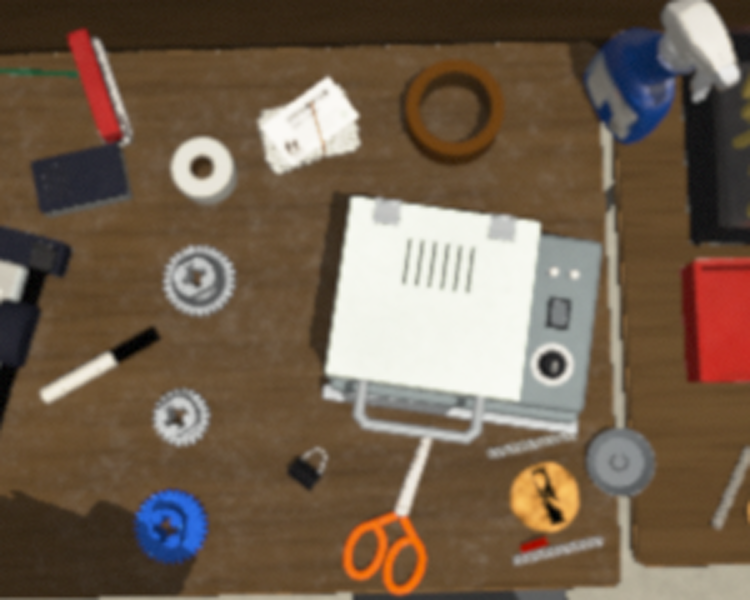

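The blue gear at side (379,301) / top (198,299) is the look-alike and the small gear is at side (327,302) / top (202,257). The large steel gear I want is at side (258,299) / top (211,201). The cover is closed, with its bar towards the robot. Next I'll measure all of these.

```bash
cat > m1.py <<'E'
from h import *
for n in("side","top"):
    c=shot(n);P=cloud(c);ok=c["z_map"]>0
    X,Y,Z=P[...,0],P[...,1],P[...,2]
    t=ok&(abs(X-520)<60)&(abs(Y-290)<25)
    print(n,"table",np.median(Z[t]),Z[t].std())
    m=ok&(Z>138)&(Z<160)&(abs(X-570)<150)&(abs(Y-60)<150)
    col=c["color"].astype(int);w=m&(col.min(2)>190)
    q=P[w][:,:2].astype(np.float32);print("cover",np.median(Z[w]),cv2.minAreaRect(q), len(q), [np.percentile(q[:,i],[0.5,99.5]).round() for i in(0,1)])
    # bar
    b=ok&(Z>105)&(Z<150)&(X<475)&(X>380)&(abs(Y-70)<110)
    q=P[b]
    print("bar",len(q),np.median(q,0),[np.percentile(q[:,i],[1,10,25,75,90,99]).round() for i in(0,1,2)])
    g=ok&(abs(X-590)<55)&(abs(Y-315)<55)
    for lo,hi in((5,20),(30,50)):
        s=g&(Z>lo)&(Z<hi);q=P[s][:,:2].astype(np.float32)
        print("gear",lo,len(q),np.median(Z[s]),cv2.minEnclosingCircle(q),cv2.minAreaRect(q),q.mean(0))
E
python3 m1.py; python3 - <<'E'
import cv2
a=cv2.imread("pics/side0.png")[270:325,225:290];b=cv2.imread("pics/top0.png")[170:230,180:245]
a=cv2.resize(a,(390,390),interpolation=2);b=cv2.resize(b,(390,390),interpolation=2)
cv2.imwrite("pics/gear.png",cv2.hconcat([a,b]))
E
```

```text
side table -0.10342954948225724 5.070599895928385
cover 147.25455837934499 ((527.2607421875, 73.08112335205078), (185.95945739746094, 215.6846160888672), 80.19632720947266) 3399 [array([423., 641.]), array([-26., 168.])]
bar 336 [443.27454796  88.25051007 142.90225344] [array([415., 423., 428., 462., 469., 475.]), array([ -4.,  33.,  39., 139., 144., 149.]), array([112., 136., 140., 145., 149., 150.])]
gear 5 501 12.234431468869047 ((576.4539184570312, 329.63336181640625), 56.45121765136719) ((584.1571044921875, 330.9105224609375), (74.26954650878906, 101.61848449707031), 17.33568000793457) [588.3588 326.8997]
gear 30 202 38.52666042168778 ((588.9766235351562, 315.64825439453125), 22.124862670898438) ((590.03369140625, 316.5296325683594), (33.41452407836914, 43.712711334228516), 29.877399444580078) [589.3429  317.64938]
top table 0.697505635951984 7.26500590806579
cover 148.87578615451866 ((527.3707885742188, 71.49467468261719), (180.07455444335938, 211.41175842285156), 80.94444274902344) 5328 [array([452., 637.]), array([-26., 164.])]
bar 564 [449.5611286   58.57942603 143.61421345] [array([416., 421., 427., 462., 469., 474.]), array([-38., -28.,  14., 112., 137., 144.]), array([106., 108., 120., 146., 147., 150.])]
gear 5 411 12.731153850908868 ((587.2457275390625, 326.7369689941406), 65.35047912597656) ((587.1553344726562, 313.37835693359375), (103.71316528320312, 107.37848663330078), 86.44794464111328) [586.76416 311.89352]
gear 30 136 39.78455203471765 ((588.4783325195312, 312.9284973144531), 20.842674255371094) ((588.7162475585938, 312.9283447265625), (32.52088928222656, 40.61598205566406), 26.063854217529297) [588.44586 312.97858]
```

View pics/gear.png

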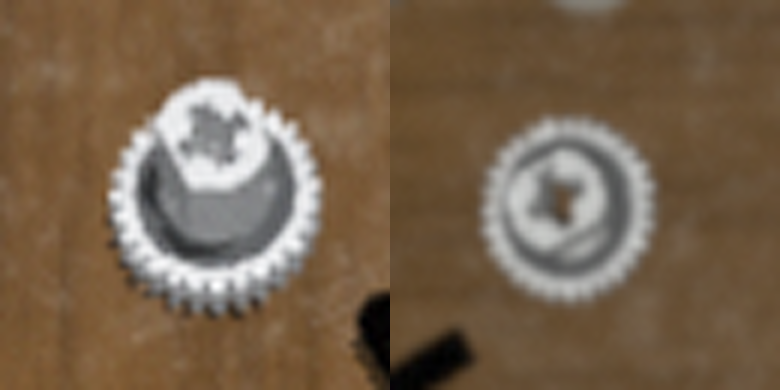

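This is the large gear: a hub in a dished rim, flats' normal about 28° in world. Next I'll refine the cover and bar.

```bash
cat >> h.py <<'E'
def tofr(target,yaw_deg):
    """remaining move for tool pointing down: tool-frame shift and wz"""
    s=env.state();p=s["eef_pos"];y=s["tcp_rot"][2];d=np.array(target)-p
    c,n=np.cos(y),np.sin(y)
    w=-((yaw_deg-np.degrees(y)+180)%360-180)
    yy=np.radians(yaw_deg);C,N=np.cos(yy),np.sin(yy)
    print("t",round(s["t"],2),"rpy",s["tcp_rot"].round(3),"pos",p.round(1),"\n now-axes xyz",[round(c*d[0]+n*d[1],1),round(n*d[0]-c*d[1],1),round(-d[2],1)],"wz",round(w,1),
     "| after-turn xyz",[round(C*d[0]+N*d[1],1),round(N*d[0]-C*d[1],1),round(-d[2],1)])
E
cat > m2.py <<'E'
from h import *
for n in("side","top"):
    c=shot(n);P=cloud(c);ok=c["z_map"]>0
    X,Y,Z=P[...,0],P[...,1],P[...,2]
    m=(ok&(Z>136)&(Z<160)&(X>400)&(X<700)&(Y>-80)&(Y<200)&(c["color"].min(2)>190)).astype(np.uint8)
    m=cv2.morphologyEx(m,cv2.MORPH_OPEN,np.ones((13,13)))>0
    q=P[m];(cx,cy),(w,h),a=cv2.minAreaRect(q[:,:2].astype(np.float32))
    print(n,"rect",(cx,cy),(w,h),a)
    A=np.c_[q[:,:2],np.ones(len(q))];co=np.linalg.lstsq(A,q[:,2],rcond=None)[0];print("plane",co[:2],"z",np.median(q[:,2]))
    ps=np.radians(a-90);R=np.array([[np.cos(ps),np.sin(ps)],[-np.sin(ps),np.cos(ps)]])
    L=(P[...,:2]-[cx,cy])@R.T
    b=ok&(L[...,0]<-h/2-10)&(L[...,0]>-h/2-70)&(abs(L[...,1])<38)&(Z>112)&(Z<165)
    print("bar local",len(P[b]),[np.percentile(L[b][:,0],[3,25,50,75,97]).round(1)],np.percentile(Z[b],[3,25,50,75,97]).round(1))
    bb=ok&(L[...,0]<-h/2-25)&(L[...,0]>-h/2-60)&(abs(L[...,1])<90)&(Z>120)&(Z<165)
    print("bar y ext",np.percentile(L[bb][:,1],[1,50,99]).round(1))
E
python3 m2.py
```

```text
side rect (549.1659545898438, 70.07681274414062) (185.55050659179688, 169.06387329101562) 81.24397277832031
plane [-0.04850132  0.00833564] z 147.47051338531975
bar local 83 [array([-130. , -127.7, -125.1, -122.7, -120.2])] [140.4 142.8 143.9 144.8 146.5]
bar y ext [-54.3  11.1  62. ]
top rect (547.6046142578125, 68.67520141601562) (179.6676788330078, 170.03761291503906) 80.36534118652344
plane [-0.04934498  0.0081276 ] z 149.40883031645853
bar local 139 [array([-128.9, -126.7, -124.3, -121.9, -119.8])] [141.8 144.1 145.5 146.8 148.7]
bar y ext [-58.9  -0.7  57. ]
```

The cover is already slightly ajar (0.05 rad), with the bar axis at about (425, 89, 140) and yaw −9.2°. The hinge is at about (631, 56, 100), so the spindle should be near (523, 101). Turning now, then moving over the bar.

Call:
jog_arm(
  motion=[
    [0,0,10,0,0,0,30],
    [0,0,10,0,0,0,30],
    [0,0,10,0,0,0,30],
    [0,0,10,0,0,0,30],
    [0,0,10,0,0,0,30],
    [0,0,10,0,0,0,30],
    [0,0,10,0,0,0,30],
    [0,0,8.6,0,0,0,30],
  ],
)

```text
t: 2.5
eef_pos: [219.5, 585.2, 292.3]
tcp_rot: [3.142, -0.0, 1.406]
ft_force: [-0.4, 0.8, 0.4]
opening: 0.318
grip_force: 0.0
```

```bash
python3 -c "
from h import *
tofr([425.4,89.3,199.5],80.8)"
```

```text
t 2.5 rpy [ 3.142 -0.     1.406] pos [219.5 585.2 292.3] 
 now-axes xyz [np.float64(-455.3), np.float64(284.7), np.float64(92.8)] wz -0.3 | after-turn xyz [np.float64(-456.6), np.float64(282.6), np.float64(92.8)]
```

Call:
jog_arm(
  motion=[
    [0,0,0,-45.5,28.5,0,30],
    [0,0,0,-45.5,28.5,0,30],
    [0,0,0,-45.5,28.5,0,30],
    [0,0,0,-45.5,28.5,0,30],
    [0,0,0,-45.5,28.5,0,30],
    [0,0,0,-45.5,28.5,0,30],
    [0,0,0,-45.5,28.5,0,30],
    [0,0,0,-45.5,28.5,0,30],
    [0,0,0,-45.5,28.5,0,30],
    [0,0,0,-45.5,28.5,0,30],
  ],
)

```text
t: 3.75
eef_pos: [428.9, 88.9, 292.5]
tcp_rot: [3.141, -0.0, 1.411]
ft_force: [0.7, 1.1, 0.7]
opening: 0.313
grip_force: 0.0
```

```bash
python3 -c "
from h import *
tofr([425.4,89.3,199.5],80.8)"
```

```text
t 3.75 rpy [ 3.141 -0.     1.411] pos [428.9  88.9 292.5] 
 now-axes xyz [np.float64(-0.2), np.float64(-3.5), np.float64(93.0)] wz 0.0 | after-turn xyz [np.float64(-0.2), np.float64(-3.5), np.float64(93.0)]
```

Call:
jog_arm(
  motion=[
    [0,0,0,0,-3.5,20,30],
    [0,0,0,0,0,40,30],
    [0,0,0,0,0,33,30],
    [0,0,0,0,0,0,0],
    [0,0,0,0,0,0,0],
    [0,0,0,0,0,0,0],
    [0,0,0,0,0,0,0],
  ],
)

```text
t: 4.62
eef_pos: [424.7, 91.4, 200.0]
tcp_rot: [3.141, -0.0, 1.411]
ft_force: [-3.6, 1.8, 1.8]
opening: 0.094
grip_force: 30.0
```

Call:
jog_arm(
  motion=[
    [0,0,0,0,3.9,-16.5,0],
    [0,0,0,0,5.2,-16.1,0],
    [0,0,0,0,6.5,-15.7,0],
    [0,0,0,0,7.7,-15.1,0],
    [0,0,0,0,8.9,-14.5,0],
    [0,0,0,0,10,-13.7,0],
    [0,0,0,0,11.1,-12.8,0],
    [0,0,0,0,12.1,-11.9,0],
    [0,0,0,0,13,-10.9,0],
    [0,0,0,0,13.8,-9.8,0],
  ],
)

```text
t: 5.88
eef_pos: [514.4, 76.7, 338.2]
tcp_rot: [-3.139, 0.0, 1.411]
ft_force: [-14.0, 0.4, 12.0]
opening: 0.096
grip_force: 30.0
```

Call:
jog_arm(
  motion=[
    [0,0,0,0,13.6,-10,0],
    [0,0,0,0,15.2,-8,0],
    [0,0,0,0,15.8,-6.5,0],
    [0,0,0,0,16.2,-5,0],
    [0,0,0,0,16.6,-3.7,0],
    [0,0,0,0,16.8,-2.3,0],
    [0,0,0,0,16.9,-1,0],
    [0,0,0,0,17,0.4,0],
    [0,0,0,0,16.9,1.7,0],
    [0,0,0,0,16.7,3.1,0],
  ],
)

```text
t: 7.12
eef_pos: [675.9, 50.2, 368.5]
tcp_rot: [3.141, 0.001, 1.411]
ft_force: [-2.0, -2.6, 2.4]
opening: 0.097
grip_force: 30.0
```

```bash
python3 - <<'E'
from h import *
for n in("side","top"):
    c=shot(n);cv2.imwrite(f"pics/{n}1.png",c["color"][:,:,::-1])
    for d in env.recognise(n,"spindle_nose")[:3]+env.recognise(n,"cover_handle")[:2]:print(n,d,unproj(c,d["location"]))
a=cv2.imread("pics/side1.png")[90:290,180:350];b=cv2.imread("pics/top1.png")[130:330,240:410]
cv2.imwrite("pics/v1.png",cv2.resize(cv2.hconcat([a,b]),None,fx=2.3,fy=2.3,interpolation=2))
print(env.state()["ft_force"],env.state()["eef_pos"])
E
```

```text
side {'location': [282.2, 198.5], 'score': 0.65} [530.21504141 107.05000239 115.15582913]
side {'location': [223.2, 161.2], 'score': 0.25} [657.47117712 142.33588771 254.99281017]
side {'location': [222.6, 158.4], 'score': 0.7} [658.34908354 140.2175028  260.80023385]
side {'location': [281.4, 199.5], 'score': 0.23} [532.14686025 107.32452622 112.34318628]
top {'location': [279.8, 148.2], 'score': 0.76} [659.74100994 120.77777941 268.55029885]
[ 2.55095191 -4.24097778  1.85678017] [675.59445907  50.25742046 368.39586232]
```

View pics/v1.png

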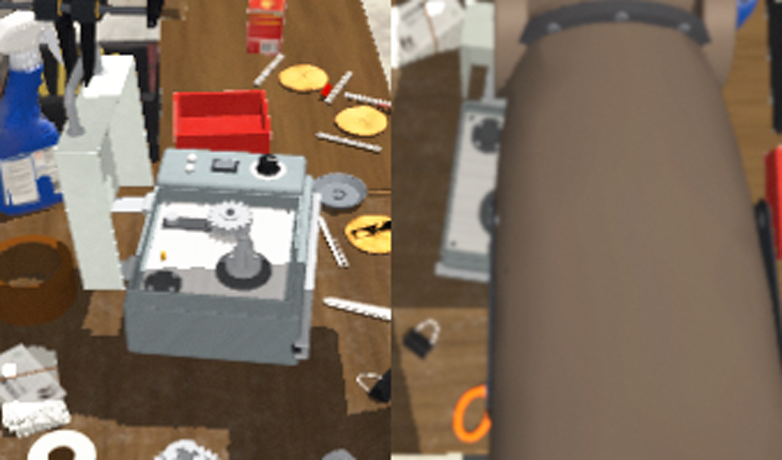

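The cover stands upright and the bay with the spindle shows at side (282,198). I'll release the bar and lift clear.

Call:
jog_arm(
  motion=[
    [0,0,0,0,0,0,30],
    [0,0,0,0,0,0,30],
    [0,0,0,0,0,0,30],
    [0,0,0,0,0,-35,30],
    [0,0,0,0,0,-35,30],
    [0,0,0,50,0,0,60],
    [0,0,0,50,0,0,60],
    [0,0,0,50,0,0,60],
    [0,0,0,50,0,0,60],
    [0,0,0,50,0,0,60],
  ],
)

```text
t: 8.68
eef_pos: [715.3, 299.4, 437.6]
tcp_rot: [-3.141, -0.0, 1.411]
ft_force: [0.4, -0.6, 0.6]
opening: 0.628
grip_force: 0.0
```

```bash
cat > m3.py <<'E'
from h import *
import sys
for n in("side","top"):
    c=shot(n);P=cloud(c);ok=c["z_map"]>0;cv2.imwrite(f"pics/{n}2.png",c["color"][:,:,::-1])
    X,Y,Z=P[...,0],P[...,1],P[...,2]
    for lo,hi,r in((120,140,25),(86,140,40)):
        s=ok&(np.hypot(X-523,Y-101)<r)&(Z>lo)&(Z<hi);q=P[s]
        print(n,"spindle",lo,len(q),q.mean(0).round(1),np.percentile(q,[2,98],axis=0).round(1).tolist())
    s=ok&(np.hypot(X-588.5,Y-314)<30)&(Z>32)&(Z<45);q=P[s][:,:2].astype(np.float32)
    if len(q): print("hub",len(q),cv2.minAreaRect(q),q.mean(0),np.median(Z[s]))
    s=ok&(Z>160)&(Z<275)&(abs(X-650)<60)&(abs(Y-60)<130);q=P[s]
    if len(q):print("cover x",np.percentile(q,[2,50,98],axis=0).round(1).tolist())
a=cv2.imread("pics/side2.png")[170:225,245:320];b=cv2.imread("pics/top2.png")[190:245,255:330]
cv2.imwrite("pics/v2.png",cv2.resize(cv2.hconcat([a,b]),None,fx=5.2,fy=5.2,interpolation=2))
tofr([588.5,314,140],118)
E
python3 m3.py
```

```text
side spindle 120 45 [523.  105.7 128.2] [[515.7, 99.6, 120.8], [530.4, 111.0, 135.2]]
side spindle 86 337 [523.9 108.7  98.9] [[499.3, 83.7, 86.1], [550.0, 128.6, 133.3]]
hub 190 ((589.8561401367188, 316.3049621582031), (32.43373107910156, 41.3240852355957), 30.837474822998047) [589.4228 317.6602] 38.5806522114587
cover x [[627.3, -36.4, 162.9], [663.1, 122.1, 233.7], [695.1, 144.3, 269.9]]
top spindle 120 43 [520.8  99.8 130.5] [[511.7, 92.9, 120.3], [531.2, 108.1, 138.0]]
top spindle 86 419 [521.2 100.1  95.4] [[495.0, 73.6, 86.3], [548.4, 126.9, 135.8]]
cover x [[631.6, -36.1, 181.4], [662.2, 48.0, 268.1], [692.7, 138.8, 271.6]]
t 8.78 rpy [-3.14  -0.     1.415] pos [714.9 302.5 436. ] 
 now-axes xyz [np.float64(-8.2), np.float64(-126.6), np.float64(296.0)] wz -36.9 | after-turn xyz [np.float64(69.5), np.float64(-106.2), np.float64(296.0)]
```

View pics/v2.png

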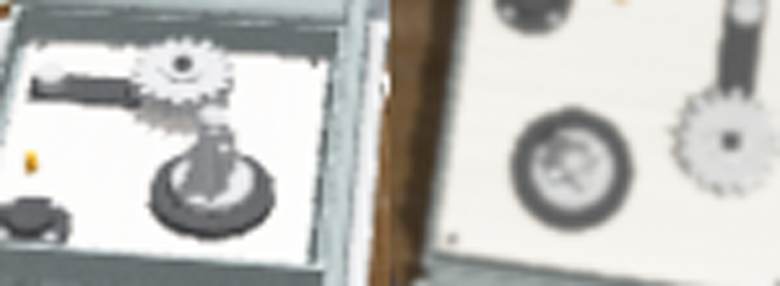

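The spindle's splines are turned from the sealer axes: they show as an X in the top view. I'll estimate the angle closely, and send the arm towards the gear in the meantime.

```bash
cat > m4.py <<'E'
from h import *
def proj(c,p):
    K=np.array(c["camera_matrix"]);w=(np.array(c["world_to_cam"])@np.r_[p,1])[:3];s=np.array([w[0],-w[1]])/-w[2]
    s=s*(1+c["k1"]*(s@s));return np.array([K[0,0]*s[0]+K[0,2],K[1,1]*s[1]+K[1,2]])
out=[]
for n in("top","side"):
    c=shot(n);g=c["color"]
    # ortho rectification at z=120 plane, 0.25mm/px
    N=240;mx=np.zeros((N,N),np.float32);my=mx.copy()
    for i in range(N):
        for j in range(N):
            # image right = -y, up = +x
            mx[i,j],my[i,j]=proj(c,[522+(120-i)*.25,101-(j-120)*.25,120])
    o=cv2.remap(g,mx,my,cv2.INTER_CUBIC)
    gr=o.mean(2);o2=cv2.normalize(gr,None,0,255,cv2.NORM_MINMAX).astype(np.uint8)
    out.append(cv2.resize(cv2.cvtColor(o2,cv2.COLOR_GRAY2BGR),(390,390)))
    yy,xx=np.mgrid[:N,:N]
    for cx,cy in((522,100.5),(521,100),(522,102)):
        wx=522+(120-yy)*.25-cx;wy=101-(xx-120)*.25-cy
        r=np.hypot(wx,wy);th=np.arctan2(wy,wx)
        for r0,r1 in((8,12),):
            m=(r>r0)&(r<r1);h=(gr[m]*np.exp(4j*th[m])).mean();print(n,(cx,cy),"amp",abs(h).round(2),"ang bright",np.degrees(np.angle(h)/4).round(1))
cv2.imwrite("pics/v3.png",cv2.hconcat(out))
E
python3 m4.py
```

```text
top (522, 100.5) amp 3.56 ang bright 32.0
top (521, 100) amp 2.86 ang bright 32.0
top (522, 102) amp 2.85 ang bright 38.7
side (522, 100.5) amp 10.75 ang bright 12.4
side (521, 100) amp 10.21 ang bright 10.3
side (522, 102) amp 10.6 ang bright 10.2
```

View pics/v3.png

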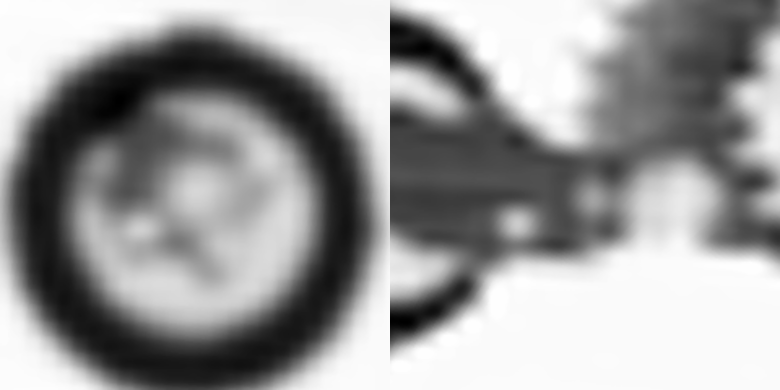

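Call:
jog_arm(
  motion=[
    [0,0,-9,0,-30,30,60],
    [0,0,-9,0,-30,40,60],
    [0,0,-9,0,-30,40,60],
    [0,0,-9.9,0,-25,40,60],
  ],
)

```text
t: 9.38
eef_pos: [601.0, 288.8, 287.2]
tcp_rot: [3.141, 0.0, 2.059]
ft_force: [1.5, -0.0, 0.2]
opening: 0.633
grip_force: 0.0
```

```bash
python3 -c "
from h import *
tofr([589,314.5,160],118.5)"
```

```text
t 9.38 rpy [3.141 0.    2.059] pos [601.  288.8 287.2] 
 now-axes xyz [np.float64(28.4), np.float64(1.5), np.float64(127.2)] wz -0.5 | after-turn xyz [np.float64(28.4), np.float64(1.7), np.float64(127.2)]
```

Call:
jog_arm(
  motion=[
    [0,0,0,14.2,0.8,40,60],
    [0,0,0,14.2,0.8,45,60],
    [0,0,0,0,0,42,60],
    [0,0,0,0,0,40,60],
    [0,0,0,0,0,25,60],
    [0,0,0,0,0,0,60],
  ],
)

```text
t: 10.12
eef_pos: [590.2, 314.7, 94.4]
tcp_rot: [-3.139, -0.0, 2.054]
ft_force: [0.1, 0.4, 0.5]
opening: 0.626
grip_force: 0.0
```

```bash
python3 -c "
from h import *
tofr([589,314.5,93.5],118.5)"
```

```text
t 10.12 rpy [-3.139 -0.     2.054] pos [590.2 314.7  94.4] 
 now-axes xyz [np.float64(0.4), np.float64(-1.2), np.float64(0.9)] wz -0.8 | after-turn xyz [np.float64(0.4), np.float64(-1.1), np.float64(0.9)]
```

Call:
jog_arm(
  motion=[
    [0,0,-0.8,0,-1,1,60],
    [0,0,0,0,0,0,25],
    [0,0,0,0,0,0,20],
    [0,0,0,0,0,0,20],
    [0,0,0,0,0,0,20],
    [0,0,0,0,0,0,20],
    [0,0,0,0,0,0,20],
  ],
)

```text
t: 11.0
eef_pos: [589.6, 315.7, 95.0]
tcp_rot: [3.141, -0.0, 2.069]
ft_force: [-2.1, -1.7, 5.4]
opening: 0.348
grip_force: 29.9
```

Call:
jog_arm(
  motion=[
    [0,0,0,0,0,-20,20],
    [0,0,0,0,0,-45,20],
    [0,0,0,0,0,-50,20],
    [0,0,0,0,0,-50,20],
    [0,0,10,0,0,0,20],
    [0,0,10,0,0,0,20],
    [0,0,10,0,0,0,20],
    [0,0,10,0,0,0,20],
    [0,0,10,0,0,0,20],
    [0,0,10,0,0,0,20],
  ],
)

```text
t: 12.25
eef_pos: [589.5, 315.6, 260.6]
tcp_rot: [3.141, -0.001, 1.016]
ft_force: [-0.5, 0.6, -2.8]
opening: 0.35
grip_force: 29.9
```

Call:
jog_arm(
  motion=[
    [0,0,10,0,0,0,20],
    [0,0,10,0,0,0,20],
    [0,0,6.5,0,0,0,20],
    [0,0,0,0,0,0,20],
  ],
)

```text
t: 12.75
eef_pos: [589.6, 315.6, 260.4]
tcp_rot: [3.142, -0.001, 0.56]
ft_force: [-0.3, 0.0, -2.3]
opening: 0.347
grip_force: 29.9
```

```bash
cat > m5.py <<'E'
from h import *
s=env.state();p=s["eef_pos"]
c=shot("side");P=cloud(c);ok=c["z_map"]>0;g=c["color"]
cv2.imwrite("pics/side3.png",g[:,:,::-1])
tofr([522,101,p[2]],32)
X,Y,Z=P[...,0],P[...,1],P[...,2]
b=p[2]-95
for lo,hi in((b-8,b+14),):
    m=ok&(np.hypot(X-p[0],Y-p[1])<52)&(Z>lo)&(Z<hi);q=P[m]
    print(len(q),np.percentile(q-[p[0],p[1],b],[1,50,99],axis=0).round(1))
u=[int(v) for v in __import__("m4p").proj(c,[p[0],p[1],b])];print(u)
cv2.imwrite("pics/v4.png",cv2.resize(g[u[1]-60:u[1]+40,u[0]-65:u[0]+65,::-1],None,fx=5,fy=5,interpolation=2))
E
sed -n '1,5p' m4.py > m4p.py; python3 m5.py
```

```text
t 12.8 rpy [ 3.142e+00 -1.000e-03  5.620e-01] pos [589.6 315.6 260.3] 
 now-axes xyz [np.float64(-171.5), np.float64(145.6), np.float64(-0.1)] wz 0.2 | after-turn xyz [np.float64(-171.1), np.float64(146.2), np.float64(-0.1)]
529 [[-35.7 -19.4  -0.2]
 [  5.1  21.7  10.8]
 [ 38.2  38.8  13.7]]
[257, 248]
```

View pics/v4.png

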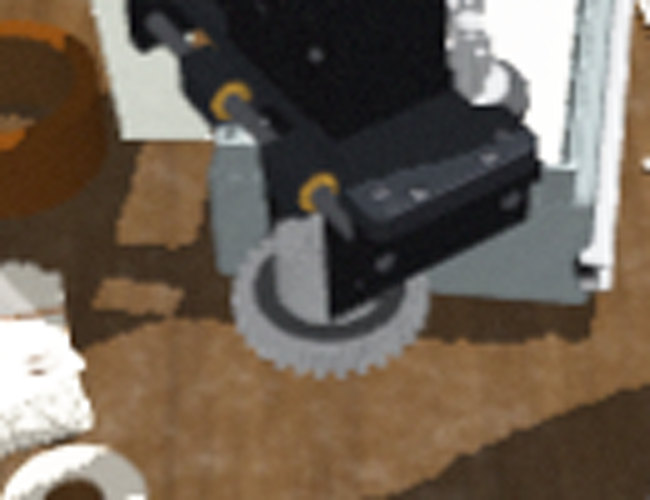

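The gear is held level in the fingers. Moving over the spindle.

Call:
jog_arm(
  motion=[
    [0,0,0,-34.2,29.1,0,20],
    [0,0,0,-34.2,29.1,0,20],
    [0,0,0,-34.2,29.1,0,20],
    [0,0,0,-34.2,29.1,0,20],
    [0,0,0,-34.2,29.1,0,20],
    [0,0,0,0,0,0,20],
    [0,0,0,0,0,0,20],
  ],
)

```text
t: 13.68
eef_pos: [522.2, 101.7, 260.0]
tcp_rot: [3.141, -0.001, 0.56]
ft_force: [0.1, 0.0, -2.3]
opening: 0.346
grip_force: 29.9
```

```bash
cat > m6.py <<'E'
from h import *
s=env.state();p=s["eef_pos"];tofr([522.3,101.3,p[2]],32)
c=shot("side");P=cloud(c);ok=c["z_map"]>0;g=c["color"]
X,Y,Z=P[...,0],P[...,1],P[...,2];b=p[2]-95
m=ok&(np.hypot(X-p[0],Y-p[1])<52)&(Z>b-8)&(Z<b+14);q=P[m]
print(len(q),np.percentile(q-[p[0],p[1],b],[1,50,99],axis=0).round(1))
from m4p import proj
u=[int(v) for v in proj(c,[p[0],p[1],b])]
cv2.imwrite("pics/v5.png",cv2.resize(g[u[1]-30:u[1]+60,u[0]-65:u[0]+65,::-1],None,fx=5,fy=5,interpolation=2))
E
python3 m6.py
```

```text
t 13.68 rpy [ 3.141e+00 -1.000e-03  5.600e-01] pos [522.2 101.7 260. ] 
 now-axes xyz [np.float64(-0.2), np.float64(0.4), np.float64(-0.0)] wz 0.1 | after-turn xyz [np.float64(-0.2), np.float64(0.4), np.float64(-0.0)]
389 [[-34.9 -21.6  -0.4]
 [  2.9  20.9  10.6]
 [ 38.3  39.9  13.7]]
```

View pics/v5.png

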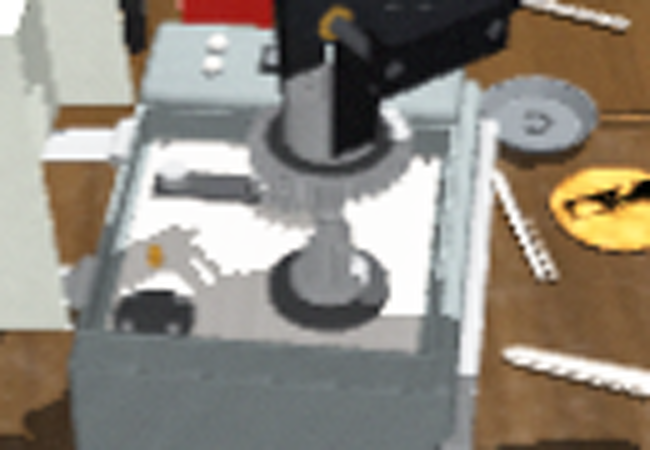

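The held gear (centre about 334 px) lines up with the spindle (about 332 px) in the side view. Lowering gently.

Call:
jog_arm(
  motion=[
    [0,0,0,0,0,15,20],
    [0,0,0,0,0,10,20],
    [0,0,0,0,0,4,20],
    [0,0,0,0,0,3,20],
    [0,0,0,0,0,2,20],
    [0,0,0,0,0,0,20],
  ],
)

```text
t: 14.48
eef_pos: [521.9, 101.6, 225.6]
tcp_rot: [3.142, -0.0, 0.559]
ft_force: [-1.3, 0.5, -2.0]
opening: 0.343
grip_force: 29.9
```

Call:
jog_arm(
  motion=[
    [0,0,0,0,0,3,20],
    [0,0,0,0,0,3,20],
    [0,0,0,0,0,2,20],
    [0,0,0,0,0,1,20],
    [0,0,0,0,0,0,20],
  ],
)

```text
t: 15.1
eef_pos: [521.9, 101.6, 216.5]
tcp_rot: [-3.141, 0.0, 0.559]
ft_force: [0.5, 0.8, -1.7]
opening: 0.347
grip_force: 29.9
```

Free on the nose so far. Now to the spline tops.

Call:
jog_arm(
  motion=[
    [0,0,0,0,0,1,20],
    [0,0,0,0,0,1,20],
    [0,0,0,0,0,1,20],
    [0,0,0,0,0,1,20],
    [0,0,0,0,0,1,20],
    [0,0,0,0,0,0,20],
  ],
)

```text
t: 15.85
eef_pos: [521.9, 101.6, 211.5]
tcp_rot: [-3.142, -0.0, 0.559]
ft_force: [0.5, 0.2, -2.6]
opening: 0.347
grip_force: 29.9
```

Call:
jog_arm(
  motion=[
    [0,0,0,0,0,2,20],
    [0,0,0,0,0,2,20],
    [0,0,0,0,0,2,20],
    [0,0,0,0,0,2,20],
    [0,0,0,0,0,0,20],
  ],
)

```text
t: 16.48
eef_pos: [521.9, 101.5, 203.3]
tcp_rot: [-3.142, 0.0, 0.559]
ft_force: [0.5, -1.1, -3.0]
opening: 0.346
grip_force: 29.9
```

Meshed: the underside is at about 108 mm with no resistance. Continuing onto the collar.

Call:
jog_arm(
  motion=[
    [0,0,0,0,0,3,20],
    [0,0,0,0,0,3,20],
    [0,0,0,0,0,3,20],
    [0,0,0,0,0,3,20],
    [0,0,0,0,0,2,20],
    [0,0,0,0,0,1,20],
    [0,0,0,0,0,0,20],
  ],
)

```text
t: 17.35
eef_pos: [521.9, 101.5, 188.7]
tcp_rot: [3.141, -0.0, 0.559]
ft_force: [0.9, -3.3, 1.7]
opening: 0.343
grip_force: 29.9
```

Call:
jog_arm(
  motion=[
    [0,0,0,0,0,2,20],
    [0,0,0,0,0,2,20],
    [0,0,0,0,0,1,20],
    [0,0,0,0,0,1,20],
    [0,0,0,0,0,0,20],
  ],
)

```text
t: 17.98
eef_pos: [522.0, 101.6, 183.1]
tcp_rot: [3.141, -0.001, 0.559]
ft_force: [-0.9, -3.7, 7.6]
opening: 0.347
grip_force: 29.9
```

Call:
jog_arm(
  motion=[
    [0,0,0,0,0,1,20],
    [0,0,0,0,0,0.5,20],
    [0,0,0,0,0,0.5,20],
    [0,0,0,0,0,0,20],
  ],
)

```text
t: 18.48
eef_pos: [522.0, 101.5, 182.8]
tcp_rot: [3.141, -0.002, 0.559]
ft_force: [-7.0, -4.9, 31.4]
opening: 0.345
grip_force: 29.9
```

Call:
jog_arm(
  motion=[
    [0,0,0,0,0,-0.4,20],
    [0,0,0,0,0,0,20],
    [0,0,0,0,0,0,20],
    [0,0,0,0,0,0,20],
    [0,0,0,0,0,0,20],
    [0,0,0,0,0,0,20],
  ],
)

```text
t: 19.23
eef_pos: [522.0, 101.5, 182.8]
tcp_rot: [3.141, -0.002, 0.559]
ft_force: [-6.6, -4.2, 26.2]
opening: 0.348
grip_force: 29.9
```

```bash
python3 - <<'E'
from h import *
c=shot("side");P=cloud(c);g=c["color"]
ok=c["z_map"]>0;X,Y,Z=P[...,0],P[...,1],P[...,2]
m=ok&(np.hypot(X-522,Y-101.5)<42)&(Z>80)&(Z<108);q=P[m];print("rim z",np.percentile(q,[2,50,90,98],axis=0).round(1).tolist())
m=ok&(Z>150)&(Z<275)&(abs(X-650)<60)&(Y>100)&(Y<150);q=P[m];print("cover",np.percentile(q,[2,50,98],axis=0).round(1).tolist())
cv2.imwrite("pics/v6.png",cv2.resize(g[110:240,210:340,::-1],None,fx=4.5,fy=4.5,interpolation=2))
print(env.state())
E
```

```text
rim z [[487.2, 86.8, 80.3], [524.8, 123.4, 98.4], [553.0, 137.3, 101.6], [559.4, 141.3, 106.6]]
cover [[654.2, 105.3, 153.3], [674.6, 139.5, 228.6], [696.0, 145.0, 269.4]]
{'t': 19.275, 'joints': array([6.78402556e-02, 5.03771750e-01, 1.90161960e+00, 1.12155461e-04,
       7.34404557e-01, 1.07958357e+00]), 'qvel': array([-0.00114115,  0.00108395, -0.00087021, -0.00054373,  0.0008206 ,
        0.00050102]), 'tau': array([  1.81830984, -41.47557378, -15.91659307,   0.56667047,
        -1.81047074,  -0.18426429]), 'eef_pos': array([521.97351334, 101.53181242, 182.83318432]), 'tcp_rot': array([ 3.14081154e+00, -1.61982102e-03,  5.58970463e-01]), 'ft_force': array([-6.07390437, -3.36622021, 24.93175257]), 'moment': array([-0.86076256,  1.33354947, -0.16102721]), 'grip_force': 29.897112250328064, 'opening': 0.343406662417027}
```

View pics/v6.png

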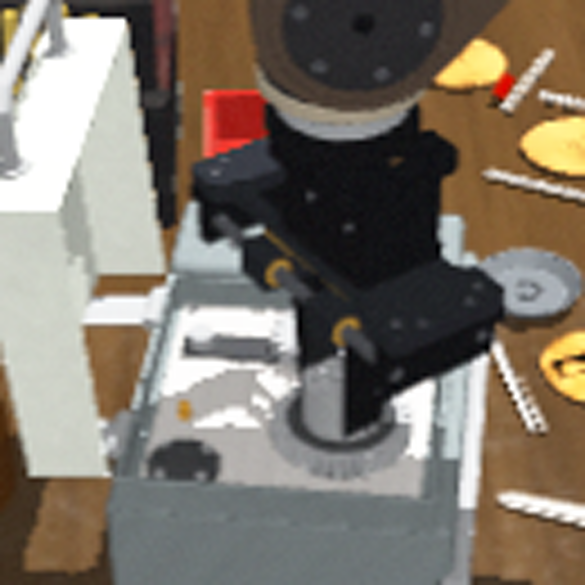

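The gear sits home (rim top at about 100 mm = 88 + 12), pressed with about 25 N, and the cover is still upright. Handing in.

```bash
python3 -c "
from cell import env
print(env.job_done())"
```

```text
the job is handed in; nothing more can be done
None
```

The cover is open past upright, and the large gear is meshed on the spindle and fully home, with the arm still pressing it down at about 25 N; I handed the job in at about 19 s and got no verdict back.

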